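Find the loose lid bolt on the incubator block and hold its lid open

TASK

One of the three lid bolts on the incubator block has worked loose: tap all three bolt heads from above with the fingers, one after the other from the robot's left to its right, to find the one that gives. Then take the loose bolt by its head, lift its lid about half way open (roughly 45 degrees) and finish while still holding it there by the bolt, so that the tubes can be inspected. Leave the other lids shut and do not disturb the tube rack, cup and bottle beside the block.

Things in the scene. Friction and masses are not known exactly. Their poses are not given: they have to be found in the camera images.
- block: Incubator block: fixed cream plastic housing 170 (x) x 270 (y) x 90 mm high, origin at the centre of its underside, x away from the robot (yaw within 0.4 rad). Three aluminium lids 128 x 78 x 5 mm, tops at z = 96 mm, lie side by side 85 mm apart along its y, a bolt through each far end. One bolt, a different one each time, is loose; looks do not tell which.
- bolt_1: Captive bolt of the left lid (left = +y): knurled steel head 20 mm across, 18 mm high, 8 mm clear of the lid. Origin: centre of the head's top, 122 mm above the table, at block x = +50 mm; z out of the lid. Loose: sinks 6 mm when pushed (weak spring, 1 to 3 N), springs back, and the lid lifts with the head. Tight: gives under 1 mm and holds the lid shut.
- bolt_2: Captive bolt of the middle lid (left = +y): knurled steel head 20 mm across, 18 mm high, 8 mm clear of the lid. Origin: centre of the head's top, 122 mm above the table, at block x = +50 mm; z out of the lid. Loose: sinks 6 mm when pushed (weak spring, 1 to 3 N), springs back, and the lid lifts with the head. Tight: gives under 1 mm and holds the lid shut.
- bolt_3: Captive bolt of the right lid (left = +y): knurled steel head 20 mm across, 18 mm high, 8 mm clear of the lid. Origin: centre of the head's top, 122 mm above the table, at block x = +50 mm; z out of the lid. Loose: sinks 6 mm when pushed (weak spring, 1 to 3 N), springs back, and the lid lifts with the head. Tight: gives under 1 mm and holds the lid shut.
- lid_1 (a joint): Opening of the left lid in rad: 0 shut, grows as its far end swings up and towards the robot, stop at 1.4. Hinge line on the robot's side, parallel to the block's y at block x = -55 mm, z = 93.5 mm, 105 mm from the bolt's axis. Lid and bolt weigh about 0.2 kg; only the gripper keeps it open, it falls shut when let go.
- lid_2 (a joint): Opening of the middle lid in rad: 0 shut, grows as its far end swings up and towards the robot, stop at 1.4. Hinge line on the robot's side, parallel to the block's y at block x = -55 mm, z = 93.5 mm, 105 mm from the bolt's axis. Lid and bolt weigh about 0.2 kg; only the gripper keeps it open, it falls shut when let go.
- lid_3 (a joint): Opening of the right lid in rad: 0 shut, grows as its far end swings up and towards the robot, stop at 1.4. Hinge line on the robot's side, parallel to the block's y at block x = -55 mm, z = 93.5 mm, 105 mm from the bolt's axis. Lid and bolt weigh about 0.2 kg; only the gripper keeps it open, it falls shut when let go.
- tube_rack: Bystander: loose yellow rack of tubes with purple caps, 180 x 66 x 91 mm high, on the table to the left of the block; origin at the centre of its underside, long side along its x.
- cup: Bystander: loose clear plastic cup, 68 mm across, 80 mm high, to the right of the block; origin at the centre of its underside.
- bottle: Bystander: loose small amber bottle, 48 mm across, 90 mm high, to the right of the block; origin at the centre of its underside.

How it is judged (in metres and radians):
On the way, in this order (a step that is already met when the one before it is completed fails the run):
1. the left bolt is tapped (fingers press it with over 0.8 N) (contact force between the fingers and bolt_1 above 0.8 N), for 0.02 s.
2. the middle bolt is tapped (fingers press it with over 0.8 N) (contact force between the fingers and bolt_2 above 0.8 N), for 0.02 s.
3. the right bolt is tapped (fingers press it with over 0.8 N) (contact force between the fingers and bolt_3 above 0.8 N), for 0.02 s.
4. the loose lid is lifted by its bolt (over 0.3 rad) (((value of joint lid_1 above 0.3 rad and contact force between the fingers and bolt_1 above 0.5 N) or (value of joint lid_2 above 0.3 rad and contact force between the fingers and bolt_2 above 0.5 N) or (value of joint lid_3 above 0.3 rad and contact force between the fingers and bolt_3 above 0.5 N))), for 0.2 s.
At the end, for the whole second after the job is handed in: One lid is held still between 0.5 and 1.15 rad open with the fingers on its bolt (over 0.5 N), and the other two lids are shut (under 0.06 rad) (((value of joint lid_1 between 0.5 and 1.15 rad and velocity of joint lid_1 between -0.15 and 0.15 rad/s and contact force between the fingers and bolt_1 above 0.5 N and value of joint each of lid_2, lid_3 below 0.06 rad) or (value of joint lid_2 between 0.5 and 1.15 rad and velocity of joint lid_2 between -0.15 and 0.15 rad/s and contact force between the fingers and bolt_2 above 0.5 N and value of joint each of lid_1, lid_3 below 0.06 rad) or (value of joint lid_3 between 0.5 and 1.15 rad and velocity of joint lid_3 between -0.15 and 0.15 rad/s and contact force between the fingers and bolt_3 above 0.5 N and value of joint each of lid_1, lid_2 below 0.06 rad))); the arm keeps its last pose, push and grip.
It fails at once if the tube rack is disturbed (moved over 30 mm) (distance of tube_rack from where it was at the start of the episode above 0.03 m).
It fails at once if the cup is disturbed (moved over 30 mm) (distance of cup from where it was at the start of the episode above 0.03 m).
It fails at once if the bottle is disturbed (moved over 30 mm) (distance of bottle from where it was at the start of the episode above 0.03 m).
It also fails if it takes over 45 s, if anything falls off the work surface, if the arm or the gripper's body presses on something with over 40 N, if the wrist force passes 120 N, or if a joint passes its speed limit or range.

ROBOT

A 6-joint arm with a two-finger parallel gripper is mounted at the origin on the work surface. World frame = base frame: x ahead of the robot, y to its left, z up, the work surface at z = 0. Lengths are in mm, angles in rad, forces in N, time in s.
With the tool pointing down it reaches from about 275 to 750 mm from the base axis. Payload 10.2 kg.
Tool frame: the origin (TCP) lies midway between the tips of the shut fingers; the grasp point (between the pads) lies 19 mm behind it; z points along the fingers, y is the direction in which the jaws open and shut (so a half turn about z gives the same grasp; the last joint's range is limited). The gripper opens to 85 mm and grips with 20 to 120 N. Pads are 22 mm wide; open, the fingers measure 114 mm over their backs; the gripper's body (76 mm by 85 mm) begins 54 mm behind the grasp point. The pads swing forward as they close: fully open they stand 13 mm farther back than shut.
Start: joints at [0.882, 0.313, 1.498, -0, 1.331, -0.223], TCP at [235.81, 469.068, 231.294] pointing down, gripper open.
Joint ranges: [-2.94, 2.94], [-0.97, 2.17], [0.19, 2.56], [-1.23, 4.37], [0.02, 3.11], [-2.88, 2.88]. Speed limits (rad/s): [2.39, 2.39, 3.01, 3.14, 3.14, 3.14].

INTERFACE

Orientations are given as a unit quaternion [w, x, y, z].
In Python, from rig import sense, optics, ctrl gives the robot as it stands.
- The arm moves only by the tool play_rows, never from a script. Its argument "plan" is a list of rows, each a list of 7 numbers: the shift along the world's x, y, z in mm, then the turn, a rotation vector about the world's x, y, z in rad, then the opening, from -1 (shut) to 1 (fully open), so that 0 is half open. A call has 1 to 5 rows; each row shifts and turns the pose as measured when the row begins; what a row does not reach is not made up. A row lasts 1/12 s, in which the tool goes at most 41.7 mm and 7.16 degrees, less where a joint would pass 70% of its speed; a pose out of reach is approached as far as the arm can. A call is refused whole if a number of a shift passes 41.7 or a number of a turn 0.125, either way. A call with a gripper value outside its range is refused whole. The fingers move at their own pace and stop on an object; "grip_force" is the grip in N (left out, the last holds). Time passes only in rows, so rows that do not move let the fingers close. It gives the time, the measured TCP pose, the force and the opening at its end, in the units of the state.
- sense(): the state, without advancing time (a new reading comes with each control period).
- optics.capture(name): name is "scene" or "side" or "wrist"; returns a dict with "img" (420x560x3 uint8, blue, green, red), "fx", "fy", "cx", "cy" (pixels), "dist" ([k1, k2, p1, p2, k3] as OpenCV has them; the pictures are not rectified), "world_to_cam" (4x4, takes a point from world to camera coordinates). Camera axes: x right, y up, looking along -z (the intrinsics and any distortion apply to the point x, -y, -z); pixel columns grow to the right and rows downward; lengths in mm; the calibration is good to about 2 mm. A picture is of the moment at which its call begins. There is no depth.
- ctrl.finish_job(): hands the job in, once; it reports no verdict.
The state is a dict: "time_s": time; "joints": joint angles; "dq": joint speeds; "tau": joint torques, N m; "eef_pos": TCP position; "ee_rot": TCP orientation; "force": force on the tool from outside, world axes, zero at the start; "wrist_torque": the same for the moment, N m; "grip_width": opening from 0.0 (shut) to 1.0 (fully open).
Only numpy, scipy, OpenCV 4.12 (cv2) and the standard library are available. Lean on these libraries where they do the work, as an engineer would, in place of code of your own. Each camera call takes 0.05 s, during which the arm holds its last target. There are 200 camera calls.

## Working session

There is one attempt and no reset: what is moved stays moved. The work goes in short steps, Python scripts to look and compute and a tool call to move; the robot and the scene stay as the last step left them, time stands still between calls to the robot, and variables do not carry over. Pictures are saved under pics/ and viewed, about 8 in all and at most 12, crops included, and the job is handed in when it is done.

Besides the shell and the picture viewer there is one more tool, called after "Request:" in YAML: its name, and indented under it one key for each argument. play_rows: Moves the arm, as the interface text tells. Its arguments: {"type":"object","properties":{"plan":{"type":"array"},"grip_force":{"type":"number"}},"required":["plan"]}

```bash
mkdir -p pics; cat > h.py <<'E'
import numpy as np, cv2
from rig import sense, optics, ctrl
def cap(n,f):
    c=optics.capture(n); cv2.imwrite('pics/'+f,c['img']); np.savez('pics/'+f+'.npz',**{k:np.array(v) for k,v in c.items() if k!='img'}); return c
def ray(f,u,v,z):
    c=np.load('pics/'+f+'.npz'); K=np.array([[c['fx'],0,c['cx']],[0,c['fy'],c['cy']],[0,0,1.]],float)
    x,y=cv2.undistortPoints(np.array([[[u,v]]],float),K,c['dist'].astype(float))[0,0]
    M=c['world_to_cam']; R=M[:3,:3]; o=-R.T@M[:3,3]; d=R.T@np.array([x,-y,-1]); return o+d*(z-o[2])/d[2]
E
python3 - <<'E'
from h import *
import cv2
a=cap('scene','s1.png');b=cap('side','d1.png')
print(sense())
for f in('s1.png','d1.png'):
    M=np.load('pics/'+f+'.npz')['world_to_cam'];print(-M[:3,:3].T@M[:3,3],-M[2,:3])
E
```

```text
{'time_s': 0.1, 'joints': array([ 8.81587716e-01,  3.13395006e-01,  1.49834980e+00, -1.51925404e-06,
        1.33101053e+00, -2.23413353e-01]), 'dq': array([-0.00042872, -0.00172846,  0.00072504,  0.0028971 , -0.00096223,
       -0.00055411]), 'tau': array([ 3.74009163e-03, -4.12894464e+01, -2.60141015e+01, -1.37807028e-04,
        3.00107866e-03, -4.79562323e-05]), 'eef_pos': array([235.66371839, 468.87954114, 230.79607474]), 'ee_rot': array([-2.55498968e-04,  2.30797672e-01,  9.73001591e-01, -5.22184543e-04]), 'force': array([ 0.40960756, -0.69698247,  0.44377172]), 'wrist_torque': array([-0.02480878, -0.00596713, -0.00972859]), 'grip_width': 1.0015884275173874}
[1228.79883169 -180.43230311  965.73052648] [-0.5908713   0.18898465 -0.78431875]
[  59.72686469 -524.9831759   826.55007448] [ 0.47550598  0.54294164 -0.69217659]
```

View pics/s1.png

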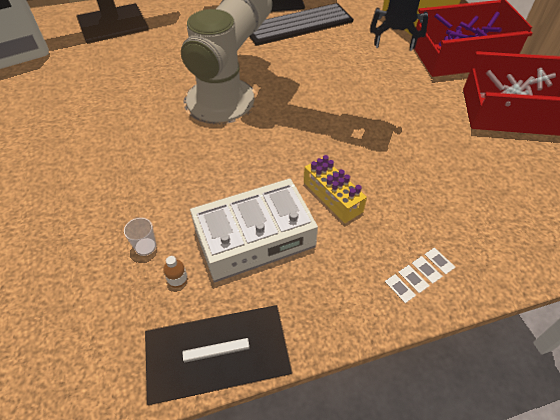

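View pics/d1.png

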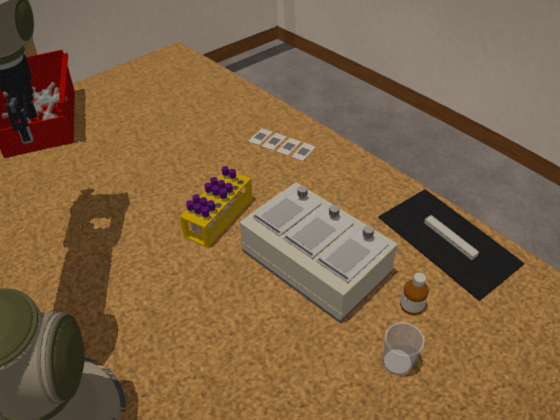

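The scene view shows the bolts near (294,218), (260,229) and (225,239), left to right. The side view has them near (302,192), (334,212) and (368,233). I'll enlarge both for a closer reading.

```bash
python3 - <<'E'
import cv2,numpy as np
a=cv2.imread('pics/s1.png')[195:265,190:320];b=cv2.imread('pics/d1.png')[175:245,270:400]
r=lambda i:cv2.resize(i,None,fx=4,fy=4,interpolation=cv2.INTER_CUBIC)
cv2.imwrite('pics/c1.png',np.vstack([r(a),r(b)]))
from h import ray
for f,z,P in(('s1.png',122,[(294,216),(260,227),(225,237)]),('d1.png',122,[(302,190),(334,210),(368,231)])):
  for p in P: print(f,ray(f,*p,z).round(1))
E
```

```text
s1.png [627.8  46.  122. ]
s1.png [634.4 -38.8 122. ]
s1.png [ 637.3 -121.9  122. ]
d1.png [615.  44. 122.]
d1.png [620.9 -41.5 122. ]
d1.png [ 627.3 -125.1  122. ]
```

View pics/c1.png

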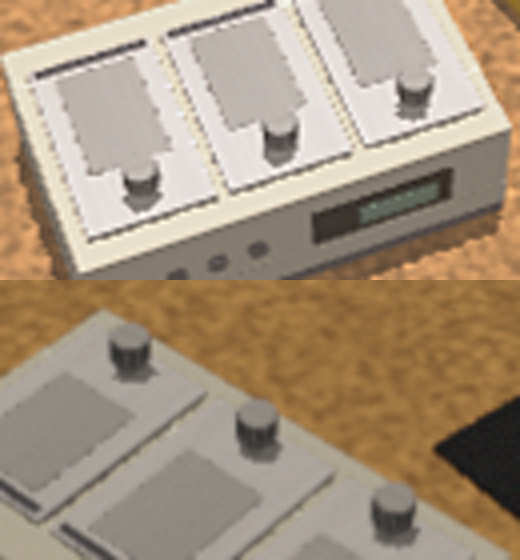

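The crops put the head-top centres at about (294,214.5), (260.5,226), (225.5,237.5) in the scene view. In the side view they are at about (303,189), (334.8,208), (368.8,229).

```bash
python3 - <<'E'
from h import *
for A,B in zip([(294,214.5),(260.5,226),(225.5,237.5)],[(303,189),(334.8,208),(368.8,229)]):
  a,b=ray('s1.png',*A,122),ray('d1.png',*B,122); print(a.round(1),b.round(1),((a+b)/2).round(1))
print(sense()['joints'])
E
```

```text
[623.6  47.4 122. ] [618.7  44.8 122. ] [621.1  46.1 122. ]
[632.  -36.9 122. ] [626.2 -38.6 122. ] [629.1 -37.8 122. ]
[ 639.  -121.1  122. ] [ 632.4 -122.6  122. ] [ 635.7 -121.9  122. ]
[ 8.81587716e-01  3.13395006e-01  1.49834980e+00 -1.51925404e-06
  1.33101053e+00 -2.23413353e-01]
```

Request:
play_rows:
  plan:
    - [27,-30,0,0,0,0.11,-1]
    - [27,-30,0,0,0,0.11,-1]
    - [27,-30,0,0,0,0.11,-1]
    - [27,-30,0,0,0,0.11,-1]
    - [27,-30,0,0,0,0.11,-1]
  grip_force: 30

```text
time_s: 0.52
eef_pos: [360.7, 327.3, 229.2]
ee_rot: [-0.002, -0.037, 0.999, -0.001]
force: [0.3, 0.0, 0.4]
grip_width: 0.3
```

Request:
play_rows:
  plan:
    - [27,-30,0,0,0,0,-1]
    - [27,-30,0,0,0,0,-1]
    - [27,-30,0,0,0,0,-1]
    - [27,-30,0,0,0,0,-1]
    - [27,-30,0,0,0,0,-1]

```text
time_s: 0.93
eef_pos: [498.3, 170.3, 228.4]
ee_rot: [-0.003, -0.041, 0.999, -0.001]
force: [0.2, 0.5, -0.1]
grip_width: 0.003
```

Request:
play_rows:
  plan:
    - [26,-26,0,0,0,0,-1]
    - [26,-26,0,0,0,0,-1]
    - [26,-26,-10,0,0,0,-1]
    - [26,-26,-20,0,0,0,-1]
    - [19,-18,-30,0,0,0,-1]

```text
time_s: 1.35
eef_pos: [627.9, 38.9, 171.9]
ee_rot: [0.002, -0.039, 0.999, -0.002]
force: [0.8, 0.3, 0.4]
grip_width: 0.003
```

```bash
python3 - <<'E'
from h import *
s=sense();print(s['eef_pos'],s['ee_rot'],s['force'])
c=cap('wrist','w1.png')
M=c['world_to_cam']
K=np.array([[c['fx'],0,c['cx']],[0,c['fy'],c['cy']],[0,0,1.]])
for p in [(621,46,122),(629,-38,122),(636,-122,122),tuple(s['eef_pos'])]:
  q=M@np.array([*p,1]);print(cv2.projectPoints(np.array([[q[0],-q[1],-q[2]]]),np.zeros(3),np.zeros(3),K,np.array(c['dist'],float))[0].ravel().round(1))
E
```

```text
[627.92079073  38.94511751 171.89592569] [ 0.0017855  -0.03924595  0.99922586 -0.00206043] [0.81735924 0.25649117 0.42944496]
[289.5 220.3]
[159.3 222.1]
[ 30.8 222.4]
[277.2 268.5]
```

View pics/w1.png

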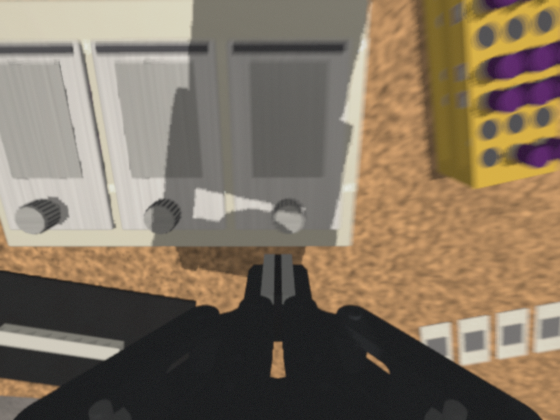

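The wrist view shows the left, middle and right head tops at about (289,214), (159,214) and (32,216). That is about 4 mm closer to the robot than predicted, which matches the side camera. I'll use (618,45.5), (625.5,-38) and (632,-122).

Request:
play_rows:
  plan:
    - [-10,6.5,-20,0,0,0,-1]
    - [0,0,-18,0,0,0,-1]
    - [0,0,0,0,0,0,-1]

```text
time_s: 1.65
eef_pos: [618.4, 39.7, 121.6]
ee_rot: [-0.004, -0.035, 0.999, -0.001]
force: [3.6, -0.5, 11.1]
grip_width: 0.002
```

Request:
play_rows:
  plan:
    - [0,0,-1,0,0,0,-1]
    - [0,0,0,0,0,0,-1]

```text
time_s: 1.82
eef_pos: [618.6, 39.8, 122.0]
ee_rot: [-0.004, -0.035, 0.999, -0.001]
force: [-0.6, -0.0, 0.4]
grip_width: 0.002
```

Request:
play_rows:
  plan:
    - [0,0,15,0,0,0,-1]
    - [0,0,10,0,0,0,-1]
    - [4,-40,0,0,0,0,-1]
    - [4,-38,0,0,0,0,-1]
    - [0,0,0,0,0,0,-1]

```text
time_s: 2.23
eef_pos: [625.9, -38.3, 147.8]
ee_rot: [-0.005, -0.038, 0.999, -0.001]
force: [-0.2, -0.4, -0.8]
grip_width: 0.006
```

Request:
play_rows:
  plan:
    - [0,0,-18,0,0,0,-1]
    - [0,0,0,0,0,0,-1]
    - [0,0,-4,0,0,0,-1]
    - [0,0,-4,0,0,0,-1]

```text
time_s: 2.57
eef_pos: [626.2, -39.9, 122.5]
ee_rot: [-0.004, -0.037, 0.999, -0.001]
force: [-0.2, 1.3, -0.4]
grip_width: 0.002
```

Request:
play_rows:
  plan:
    - [0,0,-2,0,0,0,-1]
    - [0,0,-2,0,0,0,-1]

```text
time_s: 2.73
eef_pos: [626.4, -39.2, 118.7]
ee_rot: [-0.004, -0.037, 0.999, -0.002]
force: [-0.8, -1.4, 1.8]
grip_width: 0.001
```

Request:
play_rows:
  plan:
    - [0,0,-2,0,0,0,-1]
    - [0,0,0,0,0,0,-1]

```text
time_s: 2.9
eef_pos: [626.6, -38.9, 117.1]
ee_rot: [-0.004, -0.038, 0.999, -0.002]
force: [-0.6, -1.7, 1.1]
grip_width: -0.004
```

Request:
play_rows:
  plan:
    - [0,0,-2,0,0,0,-1]
    - [0,0,-1,0,0,0,-1]

```text
time_s: 3.07
eef_pos: [626.9, -38.8, 115.8]
ee_rot: [-0.003, -0.038, 0.999, -0.002]
force: [-5.4, -0.8, 10.2]
grip_width: 0.001
```

Request:
play_rows:
  plan:
    - [0,0,18,0,0,0,-1]
    - [0,0,12,0,0,0,-1]
    - [3,-40,0,0,0,0,-1]
    - [3,-39,0,0,0,0,-1]
    - [0,0,0,0,0,0,-1]

```text
time_s: 3.48
eef_pos: [633.2, -117.5, 148.2]
ee_rot: [-0.002, -0.041, 0.999, -0.002]
force: [-1.0, -0.8, 0.3]
grip_width: 0.001
```

The middle bolt sank to z≈116 before the force rose, so it is the loose one. I still need to tap the right bolt.

Request:
play_rows:
  plan:
    - [0,-3,-18,0,0,0,-1]
    - [0,0,0,0,0,0,-1]
    - [0,0,-4,0,0,0,-1]
    - [0,0,-3,0,0,0,-1]
    - [0,0,-2,0,0,0,-1]

```text
time_s: 3.9
eef_pos: [634.0, -121.1, 122.2]
ee_rot: [-0.001, -0.04, 0.999, -0.002]
force: [-0.2, 0.3, -0.1]
grip_width: -0.004
```

Request:
play_rows:
  plan:
    - [0,0,-1.5,0,0,0,-1]

```text
time_s: 3.98
eef_pos: [634.1, -120.9, 121.7]
ee_rot: [-0.001, -0.04, 0.999, -0.003]
force: [-7.2, -3.4, 12.6]
grip_width: 0.003
```

Request:
play_rows:
  plan:
    - [0,0,-1,0,0,0,-1]
    - [0,0,20,0,0,0,-1]
    - [0,0,12,0,0,0,0.1]
    - [-4,40,0,0,0,0,0.1]
    - [-4,40,0,0,0,0,0.1]

```text
time_s: 4.4
eef_pos: [626.6, -43.8, 156.1]
ee_rot: [0.001, -0.037, 0.999, -0.004]
force: [2.1, 0.5, -0.1]
grip_width: 0.417
```

Request:
play_rows:
  plan:
    - [0,3,0,0,0,0,0.1]
    - [0,0,0,0,0,0,0.1]

```text
time_s: 4.57
eef_pos: [626.3, -33.8, 157.8]
ee_rot: [0.002, -0.04, 0.999, -0.003]
force: [0.4, 0.1, 1.1]
grip_width: 0.548
```

```bash
python3 - <<'E'
from h import *
s=sense();print(s['eef_pos'],s['grip_width'],s['force'])
c=cap('wrist','w2.png')
M=c['world_to_cam']
K=np.array([[c['fx'],0,c['cx']],[0,c['fy'],c['cy']],[0,0,1.]])
for p in [(618,45.5,122),(625.5,-38,122),(632,-122,122),tuple(s['eef_pos'])]:
  q=M@np.array([*p,1]);print(cv2.projectPoints(np.array([[q[0],-q[1],-q[2]]]),np.zeros(3),np.zeros(3),K,np.array(c['dist'],float))[0].ravel().round(1))
E
```

```text
[626.33339955 -33.82358786 157.77556814] 0.5484597645551553 [0.44968196 0.13506047 1.08632579]
[409.2 236. ]
[271.1 236.8]
[133.4 235.9]
[277.3 268.5]
```

View pics/w2.png

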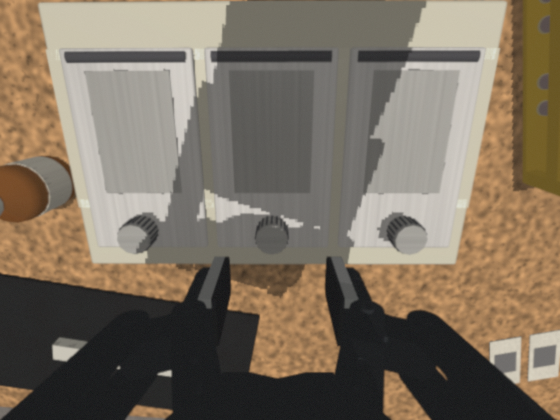

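The middle head sits between the fingers at (271,238), where it was predicted to be, and the wrist is aligned with the block. Next I descend around it.

Request:
play_rows:
  plan:
    - [0,-4,-15,0,0,0,0.1]
    - [0,0,-15,0,0,0,0.1]
    - [0,0,-13,0,0,0,0.1]
    - [0,0,0,0,0,0,0.1]

```text
time_s: 4.95
eef_pos: [627.5, -41.1, 114.7]
ee_rot: [0.003, -0.04, 0.999, -0.004]
force: [-0.4, -0.1, -0.8]
grip_width: 0.552
```

Request:
play_rows:
  plan:
    - [-1,3,-6,0,0,0,0.1]
    - [0,0,-5,0,0,0,0.1]
    - [0,0,0,0,0,0,0.1]

```text
time_s: 5.2
eef_pos: [626.9, -39.9, 103.7]
ee_rot: [0.004, -0.039, 0.999, -0.004]
force: [0.5, -0.5, 0.0]
grip_width: 0.548
```

Request:
play_rows:
  plan:
    - [-1,1.5,-2,0,0,0,-0.4]
    - [0,0,0,0,0,0,-1]
    - [0,0,0,0,0,0,-1]
    - [0,0,0,0,0,0,-1]
    - [0,0,0,0,0,0,-1]
  grip_force: 40

```text
time_s: 5.62
eef_pos: [626.2, -38.2, 102.9]
ee_rot: [0.005, -0.039, 0.999, -0.004]
force: [-1.0, -0.4, -1.8]
grip_width: 0.216
```

```bash
cat > arc.py <<'E'
from h import *
from scipy.spatial.transform import Rotation as R
bx=np.array([.9965,.084,0]); H=np.array([626.2,-38.2,93.5])-105*bx
s=sense(); d=s['eef_pos']-H; r=d@bx; q=s['ee_rot']; z=R.from_quat([*q[1:],q[0]]).apply([0,0,1])
phi=np.arctan2(d[2],r)-np.arctan2(9.4,105); print('phi',phi,'r',np.hypot(r,d[2]),'tilt',np.arctan2(z@bx,-z[2]),s['force'],s['grip_width'])
P=lambda p:H+bx*(105*np.cos(p)-9.4*np.sin(p))+np.array([0,0,105*np.sin(p)+9.4*np.cos(p)])
for k in range(4): print((P(phi+.06*(k+1))-P(phi+.06*k)).round(1))
E
python3 arc.py
```

```text
phi 8.252117586209085e-05 r 105.46880669250275 tilt 0.008813360065637568 [-0.96258417 -0.42600643 -1.75749099] 0.21632864516332892
[-0.8 -0.1  6.3]
[-1.1 -0.1  6.2]
[-1.5 -0.1  6.1]
[-1.9 -0.2  6. ]
```

Request:
play_rows:
  plan:
    - [-0.8,0,6.3,0.005,-0.06,0,-1]
    - [-1.1,0,6.2,0.005,-0.06,0,-1]
    - [-1.5,0,6.1,0.005,-0.06,0,-1]
    - [-1.9,0,6,0.005,-0.06,0,-1]

```text
time_s: 5.95
eef_pos: [621.4, -38.7, 126.8]
ee_rot: [0.127, -0.038, 0.991, 0.001]
force: [-0.2, 1.6, -1.3]
grip_width: 0.215
```

```bash
python3 arc.py
```

```text
phi 0.23168452040856458 r 105.55292658679146 tilt 0.2554858883992405 [-0.21353094  1.55973093 -1.29128285] 0.21469799361216826
[-2.2 -0.2  5.9]
[-2.5 -0.2  5.8]
[-2.9 -0.2  5.6]
[-3.2 -0.3  5.5]
```

Request:
play_rows:
  plan:
    - [-2.2,-0.2,5.9,0.005,-0.058,0,-1]
    - [-2.5,-0.2,5.8,0.005,-0.058,0,-1]
    - [-2.9,-0.2,5.6,0.005,-0.058,0,-1]
    - [-3.2,-0.3,5.5,0.005,-0.058,0,-1]

```text
time_s: 6.28
eef_pos: [609.3, -39.8, 151.2]
ee_rot: [0.247, -0.037, 0.968, 0.005]
force: [0.6, 3.3, -2.2]
grip_width: 0.215
```

```bash
python3 arc.py
```

```text
phi 0.4911486866971493 r 105.25261968966032 tilt 0.4986909432807654 [ 0.63946647  3.32917032 -2.24399475] 0.21473848978271853
[-3.6 -0.3  5.2]
[-3.9 -0.3  5. ]
[-4.2 -0.4  4.7]
[-4.5 -0.4  4.4]
```

Request:
play_rows:
  plan:
    - [-3.6,0,5.2,0.005,-0.06,0,-1]
    - [-3.9,0,5,0.005,-0.06,0,-1]
    - [-4.2,0,4.7,0.005,-0.06,0,-1]
    - [-4.5,0,4.4,0.005,-0.06,0,-1]
    - [-4.7,0,4.2,0.005,-0.06,0,-1]

```text
time_s: 6.7
eef_pos: [588.2, -40.6, 180.8]
ee_rot: [0.381, -0.025, 0.924, 0.006]
force: [-12.7, -36.1, -26.3]
grip_width: 0.211
```

Request:
play_rows:
  plan:
    - [0,0,0,0,0,0,-1]
    - [0,0,0,0,0,0,-1]
    - [0,0,0,0,0,0,-1]

```text
time_s: 6.95
eef_pos: [587.6, -41.8, 182.6]
ee_rot: [0.383, -0.019, 0.924, 0.007]
force: [0.3, -0.4, -2.6]
grip_width: 0.216
```

```bash
python3 arc.py; python3 - <<'E'
from h import *
a=cap('side','d2.png')['img'];b=cap('scene','s2.png')['img']
r=lambda i:cv2.resize(i,(560,400))
cv2.imwrite('pics/c2.png',cv2.resize(np.hstack([a[120:400,170:450],b[100:300,100:380][:, :, :] if 0 else cv2.resize(b[110:310,130:410],(392,280))]),None,fx=1.19,fy=1.19))
print(sense()['dq'].round(4))
E
```

```text
phi 0.8423943028050086 r 111.00345755634312 tilt 0.7857492708237037 [ 0.33804299 -0.37582567 -2.59931873] 0.2157085636857946
[-5.2 -0.4  3.6]
[-5.4 -0.5  3.3]
[-5.6 -0.5  3. ]
[-5.7 -0.5  2.6]
[ 0.0019  0.006  -0.0043 -0.001  -0.0014 -0.0022]
```

View pics/c2.png

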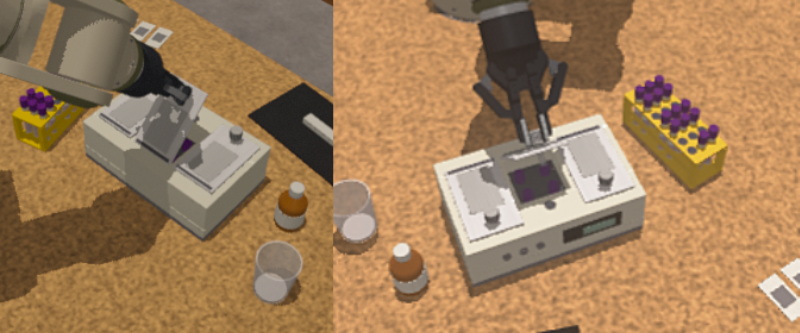

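The lid stands about half open and the neighbours are shut. However, the TCP radius grew from 105 to 111 mm with a brief force spike, so I'm checking the grip with the wrist camera.

```bash
python3 - <<'E'
from h import *
c=cap('wrist','w3.png')
a=cv2.resize(cv2.imread('pics/d2.png')[160:260,270:400],(520,400),interpolation=2)
cv2.imwrite('pics/c3.png',np.hstack([cv2.resize(c['img'][150:330,215:340],(278,400)),a]))
E
```

```text
(no output)
```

View pics/c3.png

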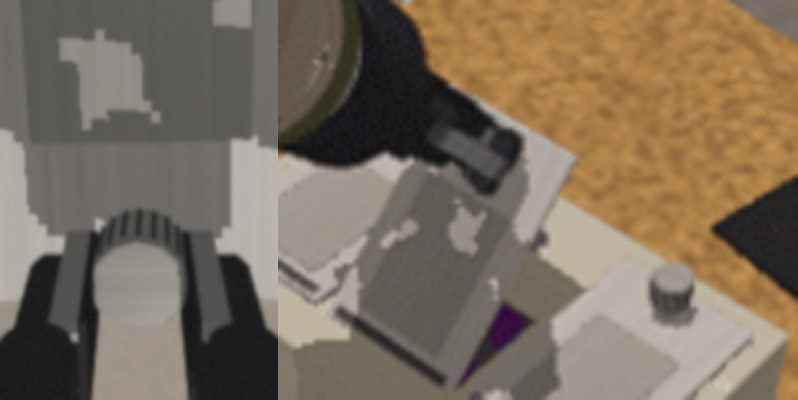

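The head is held squarely between both pads. I'll firm up the grip, confirm nothing moves and hand in.

Request:
play_rows:
  plan:
    - [0,0,0,0,0,0,-1]
    - [0,0,0,0,0,0,-1]
    - [0,0,0,0,0,0,-1]
    - [0,0,0,0,0,0,-1]
  grip_force: 55

```text
time_s: 7.43
eef_pos: [588.1, -41.7, 182.2]
ee_rot: [0.383, -0.019, 0.924, 0.007]
force: [0.1, 1.0, -1.6]
grip_width: 0.208
```

```bash
python3 arc.py | head -1; python3 - <<'E'
from h import *
s=sense();print(s['eef_pos'],s['dq'].round(3))
if s['grip_width']>.15 and abs(s['dq']).max()<.03: print(ctrl.finish_job())
E
```

```text
phi 0.8363503079762847 r 111.01471995268949 tilt 0.7852113356764637 [ 0.08821195  1.01747278 -1.57978685] 0.20779412832537283
[588.11346316 -41.74574577 182.20114172] [-0.     0.    -0.001 -0.001 -0.     0.   ]
the job is handed in; nothing more can be done
None
```

The job is handed in: I tapped all three bolts from left to right, and the middle one is loose. I then gripped that bolt by its head and lifted its lid to about 0.8 rad (45°), still holding it there.

- **Tapping:** the left bolt held at 11 N and the right at 13 N, neither sinking. The middle one sank about 6 mm under 1–2 N before it stopped.
- **Last checks:** the tool is tilted 0.785 rad, and the TCP position puts the lid at about 0.84 rad. The joints are still, the gripper is holding at the width of the head, and the wrist picture shows the head squarely between the pads. The other two lids are shut in the pictures. The rack, cup and bottle were not touched.
- **Disagreement:** in the last lift step the wrist force briefly reached about 46 N. The TCP also ended about 6 mm farther from the hinge than the planned arc, so the fingers probably slipped a little on the head. The grip stayed firm and the pose steady afterwards. I did not find the cause.

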